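# Close the press mould and load it with the hanging weight

## Robot

A 6-joint arm with a two-finger parallel gripper is mounted at the origin on a cart in front of the work surface, level with it; the furniture and walls round the work are solid. World frame = base frame: x ahead of the robot, y to its left, z up, the work surface at z = 0. Lengths are in mm, angles in rad, forces in N, time in s.
With the tool pointing down it reaches from about 275 to 1000 mm from the base axis. Payload 8.4 kg.
Tool frame: the origin (TCP) lies midway between the tips of the shut fingers; the grasp point (between the pads) lies 19 mm behind it; z points along the fingers, y is the line along which they close (so a half turn about z gives the same grasp; the last joint's range is limited). The gripper opens to 85 mm and grips with 20 to 120 N. Pads are 22 mm wide; open, the fingers measure 114 mm over their backs; the gripper's body (76 mm by 85 mm) begins 54 mm behind the grasp point. The pads swing forward as they close: fully open they stand 13 mm farther back than shut.
Start: joints at [1.325, 0.353, 1.633, -0, 1.155, -0.002], TCP at [150.868, 606.52, 231.281] pointing down, gripper open.
Joint ranges: [-2.63, 2.63], [-0.92, 2.1], [0.06, 2.66], [-1.3, 4.44], [0, 2.69], [-3.02, 3.02]. Speed limits (rad/s): [2.22, 2.22, 2.79, 3.14, 3.14, 3.14].

## Interface

Orientations are given as [roll, pitch, yaw] about the fixed x, y, z axes, in that order (R = Rz(yaw) Ry(pitch) Rx(roll)).
In Python, from rig import monitor, imaging, r gives the robot as it stands.
- The arm moves only by the tool drive_tool, never from a script. Its argument "plan" is a list of rows, each an object of numbers: "x", "y", "z": the shift along the tool's x, y, z in units of 50 mm (1.0 is 50 mm); "ax", "ay", "az": the turn, a rotation vector about the tool's x, y, z in units of 6 degrees (1.0 is 6 degrees); "hand": the finger opening in mm, from 0 to 85.4. In form: [{"x": .., "y": .., "z": .., "ax": .., "ay": .., "az": .., "hand": ..}, ...]. A call has 1 to 8 rows; each row is the pose to reach, as a shift and turn from the pose commanded when the call began, along the tool's axes at that moment; what a row does not reach only later rows make up. A row lasts 1/10 s, in which the tool goes at most 50 mm and 8.59 degrees, less where a joint would pass 70% of its speed; a pose out of reach is approached as far as the arm can. A call with a gripper value outside its range is refused whole. The fingers move at their own pace and stop on an object; "grip_force" is the grip in N (left out, the last holds). Time passes only in rows, so rows that repeat a pose let the fingers close. It gives the time, the measured TCP pose, the force, the opening and the grip force at its end, in the units of the state.
- monitor.sense(): the state, without advancing time (a new reading comes with each control period).
- imaging.grab_frame(name): name is "side" or "top"; returns the picture (400x640x3 uint8, red, green, blue); there is no depth.
- imaging.camera_info(name): a dict with "mtx" (3x3 intrinsics, pixels), "R" (3x3) and "t" (3): a world point X has camera coordinates R X + t. Camera axes: x right, y down, z forward; pixel columns grow to the right and rows downward; lengths in mm; the calibration is good to about 2 mm. A picture is of the moment at which its call begins. camera_info takes no time and is no camera call.
- r.sign_off(): hands the job in; it is judged then, once.
The state is a dict: "clock": time; "qpos": joint angles; "qvel": joint speeds; "joint_efforts": joint torques, N m; "eef_pos": TCP position; "tcp_rot": TCP orientation; "contact_force": force on the tool from outside, world axes, zero at the start; "wrist_torque": the same for the moment, N m; "opening": opening from 0.0 (shut) to 1.0 (fully open); "grasp_force": force on a finger pad.
Only numpy, scipy, OpenCV 4.12 (cv2) and the standard library are available. Lean on these libraries where they do the work, as an engineer would, in place of code of your own. Each camera call takes 0.05 s, during which the arm holds its last target. There are 200 camera calls.

## Task

Close the small two-part wooden mould in the lever press: set the loose top half on the bottom half so that it drops fully home over the two locating pins, swing the press arm over until its foot rests on the closed mould, then gently hang the iron weight by its handle in both hooks at the end of the arm, so that it hangs free and loads the press. Leave the mug and the sanding block where they are.

Things in the scene. Friction and masses are not known exactly. Their poses are not given: they have to be found in the camera images.
- press: Lever press fixed on the white table: grey base 90 x 156 x 12 mm carrying the bottom mould half (wooden block 60 x 84 x 24 mm, long side along y, round cavity on top). Origin on the table under the mould's centre, z up. At y = +65 to +107 mm two grey cheeks, 147 mm high, 73 mm wide over all, hold the arm's pivot (y = +80 mm). The arm, when down, points to -y.
- mould_seat (a point): Centre of the bottom half's top face, 36 mm above the table; axes as the press. On it stand two steel pins, 8 mm thick, 11 mm high, tips tapered: at x = 0, y = +30 mm and at x = +14, y = -30 mm. The top half is home when its origin is here, axes alike.
- top_half: Loose top half of the mould: plain wooden block 60 (x) x 84 (y) x 26 (z) mm with two 10.5 mm holes right through it, at x = 0, y = +30 mm and at x = +14, y = -30 mm, so it closes one way round only. Origin: centre of its underside. Starts lying flat on the table the right way up.
- press_arm (a joint): Angle of the press arm (rad): 0 = level, foot on the closed mould; grows as it lifts; 2.0 to 2.2 = thrown back past upright, where it starts and stays. Range -0.4 to 2.2. Light hinge (its own weight gives 0.3 N m, a little friction); swung forward past upright it falls by itself.
- lever_pivot (a point): On the hinge axis midway between the arm's two side bars, 125 mm above the table. Axes turn with the arm: x along the hinge, -y towards its hooks, z up when level. Bars 6 mm thick, 18 mm deep, centred at x = -26 and +26 mm, 148 mm long. The foot is a rubber roller, 20 mm thick, lying along x, lowest line at y = -80, z = -63 mm.
- lever_grip (a point): Middle of the arm's black side handle: round grip 14 mm thick along the arm's x, from 46 to 112 mm out from the arm's middle line on its +x side. This point is at x = +78, y = -102, z = 0 mm from the pivot. Axes as the arm's.
- hook_seat (a point): Midway between the two upturned hooks at the arm's end (y = -175, z = -1.5 mm from the pivot): where the handle bar's centre line comes to lie. Hooks: 8 mm steel rods at x = -26 and +26 mm, 44 mm free between them; the horns' tips are 28 mm higher than this point and up to 28 mm further out (-y). Axes as the arm's.
- weight: Iron weight, about 0.7 kg, standing upright: dark bar 100 (x) x 36 (y) x 26 (z) mm with a steel bail handle. Origin: centre of its underside. The bail is a 10 mm round rod in the x-z plane: uprights at x = -45 and +45 mm (80 mm free between), top bar along x, centre line at z = 100 mm, 69 mm free between bar and body.
- weight_handle (a point): Middle of the top bar of the weight's handle (100 mm above its underside), where it can be pinched from above; axes as the weight.
- mug: Cream plastic mug, 70 mm across, 62 mm high; bystander. Origin at its underside.
- sanding_block: Wooden sanding block 60 x 100 x 31 mm; bystander.

How it is judged:
By the outcome, as a careful person would: the job done as asked, in the order asked, and still so for the second after the job is handed in, with the robot touching nothing.
It also fails if it takes over 62 s, if anything falls off the work surface, if the arm or the gripper's body presses on something with over 40 N, if the wrist force passes 120 N, or if a joint passes its speed limit or range.

## Working session

There is one attempt and no reset: what is moved stays moved. The work goes in short steps, Python scripts to look and compute and a tool call to move; the robot and the scene stay as the last step left them, time stands still between calls to the robot, and variables do not carry over. Pictures are saved under pics/ and viewed, at most 10 in all, crops included, and the job is handed in when it is done.

Besides the shell and the picture viewer there is one more tool, called after "Call:" by a JSON object that holds its "api" and its "payload", one argument or row to a line. drive_tool: Moves the arm, as the interface text tells. Its arguments: {"type":"object","properties":{"plan":{"type":"array","items":{"type":"object","properties":{"x":{"type":"number"},"y":{"type":"number"},"z":{"type":"number"},"ax":{"type":"number"},"ay":{"type":"number"},"az":{"type":"number"},"hand":{"type":"number"}}}},"grip_force":{"type":"number"}},"required":["plan"]}

```bash
mkdir -p pics; ls
python3 - <<'E'
from rig import monitor, imaging, r
import cv2
for n in("side","top"):
    im=imaging.grab_frame(n); cv2.imwrite(f"pics/{n}0.png",im[:,:,::-1])
    c=imaging.camera_info(n); print(n,c)
print(monitor.sense())
E
```

```text
pics
side {'mtx': array([[375.87891498,   0.        , 324.42621458],
       [  0.        , 375.87891498, 202.20301693],
       [  0.        ,   0.        ,   1.        ]]), 'R': array([[ 0.85419514, -0.51991121,  0.00655701],
       [-0.44183132, -0.73244545, -0.51798528],
       [ 0.27410901,  0.43956342, -0.8553644 ]]), 't': array([-587.13675415,  143.29559103,  904.49183163])}
top {'mtx': array([[500.6989121 ,   0.        , 319.93383244],
       [  0.        , 500.6989121 , 197.12463637],
       [  0.        ,   0.        ,   1.        ]]), 'R': array([[ 0.0050502 , -0.99966468,  0.02539741],
       [-0.9980051 , -0.00663689, -0.06278352],
       [ 0.06293103, -0.02502968, -0.99770396]]), 't': array([-235.55013897,  553.78487773,  951.33338304])}
{'clock': 0.1, 'qpos': array([ 1.32460158e+00,  3.53564264e-01,  1.63406274e+00,  3.79350530e-06,
        1.15518192e+00, -2.39141299e-03]), 'qvel': array([ 0.00065999, -0.0003327 , -0.00158222, -0.00057686,  0.00017449,
       -0.00049408]), 'joint_efforts': array([-5.27059747e-04, -6.06354547e+01, -3.42822468e+01, -6.38267193e-05,
        3.96814532e-03, -1.73069571e-05]), 'eef_pos': array([150.76277584, 606.1090212 , 230.64460766]), 'tcp_rot': array([-3.14037640e+00, -6.37727386e-06,  2.89778779e+00]), 'contact_force': array([-0.04348819, -0.2783267 ,  0.43169897]), 'wrist_torque': array([-0.04022794, -0.05125244,  0.0206673 ]), 'grasp_force': 0.0, 'opening': 1.0030257066114119}
```

View pics/side0.png

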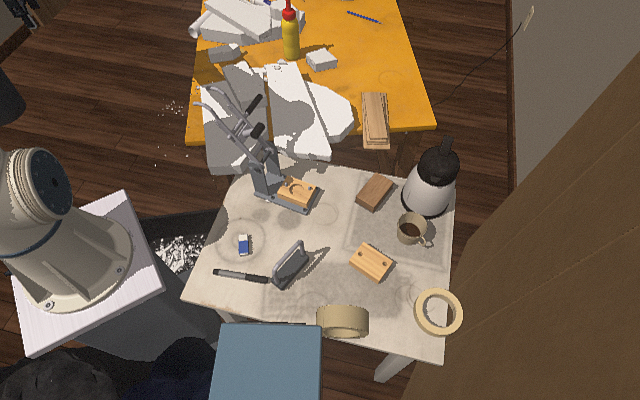

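View pics/top0.png

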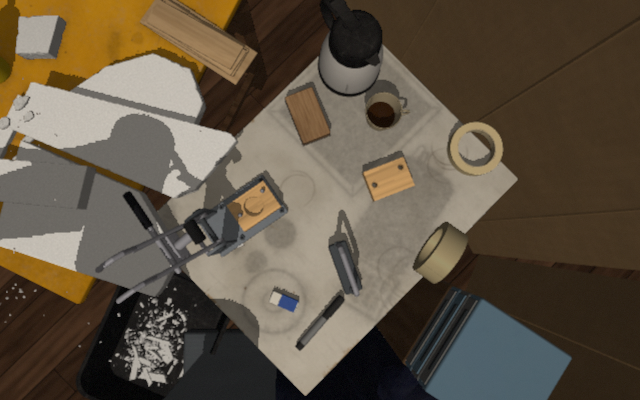

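```bash
cat > h.py <<'E'
import numpy as np, cv2
from scipy.spatial.transform import Rotation as Ro
from rig import monitor, imaging, r
C={n:imaging.camera_info(n) for n in("side","top")}
def proj(n,X):
    c=C[n]; p=(np.atleast_2d(X)@c["R"].T+c["t"])@c["mtx"].T; return p[:,:2]/p[:,2:]
def onz(n,uv,z):
    c=C[n]; d=c["R"].T@np.linalg.inv(c["mtx"])@[uv[0],uv[1],1.]; o=-c["R"].T@c["t"]
    return o+d*(z-o[2])/d[2]
def crop(n,x0,y0,w,h,s,f,im=None):
    im=imaging.grab_frame(n) if im is None else im
    a=cv2.resize(im[y0:y0+h,x0:x0+w,::-1],None,fx=s,fy=s,interpolation=cv2.INTER_CUBIC)
    for k in range(0,w,20): cv2.putText(a,str(x0+k),(int(k*s),8),0,.3,(0,0,255)); a[:4,int(k*s)]=(0,0,255)
    for k in range(0,h,20): cv2.putText(a,str(y0+k),(0,int(k*s)+4),0,.3,(0,0,255))
    cv2.imwrite("pics/"+f,a)
E
python3 - <<'E'
from h import *
t=cv2.imread("pics/top0.png")[:,:,::-1]; s=cv2.imread("pics/side0.png")[:,:,::-1]
crop("top",90,140,200,150,4,"c1.png",t)
crop("top",290,140,140,160,3.7,"c2.png",t)
E
```

```text
(no output)
```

View pics/c1.png

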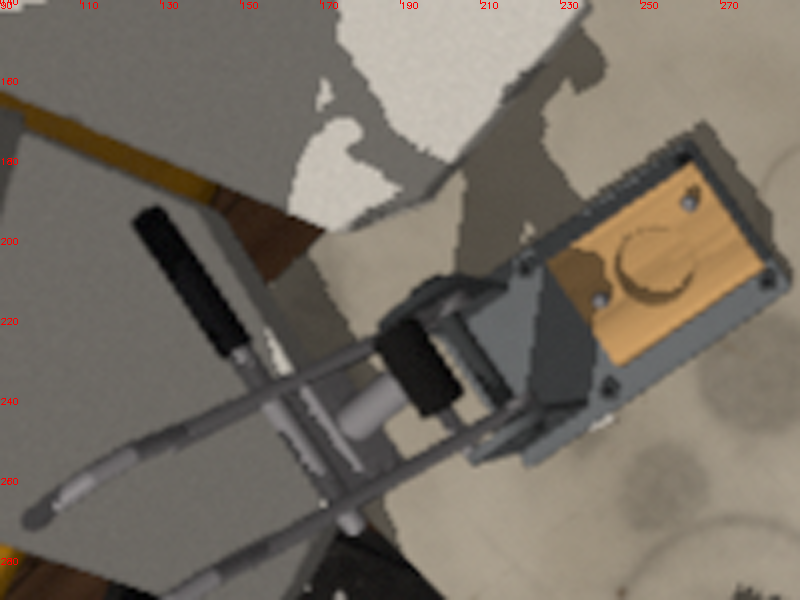

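View pics/c2.png

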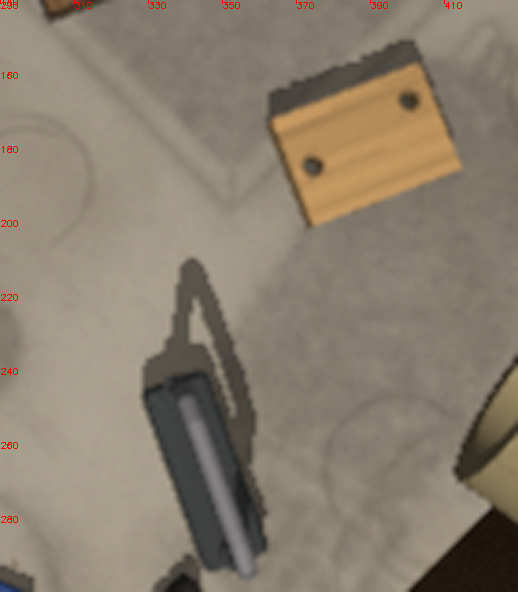

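```bash
cat >> h.py <<'E'
from scipy.optimize import least_squares
def fit(n,P,UV,p0,z0=None):
    P=np.array(P,float); UV=np.array(UV,float)
    f=lambda q:(proj(n,np.c_[q[0]+np.cos(q[2])*P[:,0]-np.sin(q[2])*P[:,1],q[1]+np.sin(q[2])*P[:,0]+np.cos(q[2])*P[:,1],P[:,2]])-UV).ravel()
    s=least_squares(f,p0); return s.x,np.abs(s.fun).reshape(-1,2).max(1).round(1)
E
python3 - <<'E'
from h import *
a=onz("top",(255,205),36)
print(a)
for y in (0,-1,1,2.5):
  print("press",fit("top",[(14,-30,46),(0,30,46),(30,-42,36),(-30,-42,36),(-30,42,36)],[(262.75,190),(240.25,214.75),(264,180.75),(282.5,205.75),(245.5,232)],[a[0],a[1],y]))
a=onz("top",(388,178),26)
print("top",fit("top",[(14,-30,26),(0,30,26),(30,-42,26),(-30,-42,26),(-30,42,26),(30,42,26)],[(400.5,167.3),(374.6,184.9),(403,157),(415.1,185.4),(374,201.4),(363.5,172.7)],[a[0],a[1],0]))
a=onz("top",(348,270),100); print(a)
g=lambda u,v:(290+u/3.7,140+v/3.7)
print("w",fit("top",[(-50,0,100),(50,0,100),(-50,18,26),(-50,-18,26),(50,18,26),(50,-18,26)],[g(248,575),g(184,394),g(212,571),g(267,547),g(145,396),g(203,375)],[a[0],a[1],0]))
E
```

```text
[ 538.34473424 -108.49071318   36.        ]
press (array([ 536.65292873, -107.86304355,    0.62176253]), array([0.4, 0.7, 0.4, 0.7, 0.4]))
press (array([ 536.65292869, -107.86304359,    0.62176253]), array([0.4, 0.7, 0.4, 0.7, 0.4]))
press (array([ 536.65292876, -107.86304356,    0.62176252]), array([0.4, 0.7, 0.4, 0.7, 0.4]))
press (array([ 536.65292869, -107.86304361,    0.62176253]), array([0.4, 0.7, 0.4, 0.7, 0.4]))
top (array([ 5.90541702e+02, -3.65921131e+02,  3.77945356e-01]), array([0.3, 0.1, 0.1, 0.4, 0.6, 0.3]))
[ 421.38487621 -280.59002673  100.        ]
w (array([ 4.19942282e+02, -2.82038918e+02,  3.59823379e-01]), array([2.2, 2.3, 1.3, 1.4, 1.5, 1.6]))
```

```bash
cat >> h.py <<'E'
PR=np.array([536.65,-107.86]); PY=0.6218
def pw(x,y,z,p=PR,a=PY): return np.array([p[0]+np.cos(a)*x-np.sin(a)*y,p[1]+np.sin(a)*x+np.cos(a)*y,z])
def go(X,yaw):
    s=monitor.sense(); R=Ro.from_euler("xyz",s["tcp_rot"])
    d=R.inv().apply(np.array(X)-s["eef_pos"])/50
    w=(R.inv()*Ro.from_euler("xyz",[np.pi,0,yaw])).as_rotvec()/np.radians(6)
    print("go",np.round(X,1),"x y z",d.round(3),"ax ay az",w.round(3))
def arm(lx,ly,lz,th):  # arm-frame point -> world
    return pw(lx,80+ly*np.cos(th)+lz*np.sin(th),125-ly*np.sin(th)+lz*np.cos(th))
E
python3 - <<'E'
from h import *
g=lambda u,v:(90+u/4,140+v/4)
f=lambda q:np.r_[(proj("top",[arm(112,-102,0,q[0]),arm(46,-102,0,q[0])])-[g(150,212),g(236,352)]).ravel()]
s=least_squares(f,[2.1]); print(s.x,s.fun)
for th in(2,2.1,2.2): print(proj("side",[arm(112,-102,0,th),arm(46,-102,0,th)]).round(0).tolist())
go([250,300,370],1.949); go([590.5,-365.9,370],1.949)
E
```

```text
[2.20442099] [-0.1993936   1.21340158  2.36258506  0.97005987]
[[266.0, 94.0], [252.0, 113.0]]
[[263.0, 95.0], [249.0, 113.0]]
[[260.0, 96.0], [246.0, 114.0]]
go [250 300 370] x y z [-3.404 -5.465 -2.78 ] ax ay az [-1.10e-02  5.00e-03  9.06e+00]
go [ 590.5 -365.9  370. ] x y z [-13.227 -16.746  -2.767] ax ay az [-1.10e-02  5.00e-03  9.06e+00]
```

Run:
```python
from h import *
s=cv2.imread("pics/side0.png")[:,:,::-1]
crop("side",190,80,140,140,4.2,"c3.png",s)
```

```text
(no output)
```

View pics/c3.png

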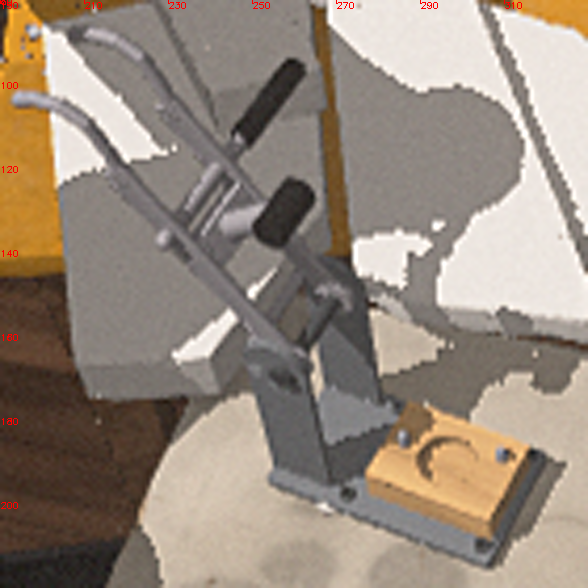

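Call:
{"api": "drive_tool", "payload": {
  "plan": [
    {"x": -0.5, "y": -0.6, "z": -0.9, "az": 1.3, "hand": 85},
    {"x": -1, "y": -1.3, "z": -1.6, "az": 2.6, "hand": 85},
    {"x": -1.5, "y": -2, "z": -2.2, "az": 3.9, "hand": 85},
    {"x": -2.1, "y": -2.8, "z": -2.5, "az": 5.2, "hand": 85},
    {"x": -2.7, "y": -3.6, "z": -2.8, "az": 6.5, "hand": 85},
    {"x": -3.2, "y": -4.4, "z": -2.9, "az": 7.8, "hand": 85},
    {"x": -3.8, "y": -5.2, "z": -2.9, "az": 9.06, "hand": 85},
    {"x": -4.4, "y": -5.9, "z": -2.9, "az": 9.06, "hand": 85}
  ]
}}

```text
invalid input
```

Run:
```python
from h import *
go([590.5,-365.9,370],1.949)
go([590.5,-365.9,130],1.949)
```

```text
go [ 590.5 -365.9  370. ] x y z [-13.227 -16.746  -2.767] ax ay az [-1.10e-02  5.00e-03  9.06e+00]
go [ 590.5 -365.9  130. ] x y z [-13.227 -16.74    2.033] ax ay az [-1.10e-02  5.00e-03  9.06e+00]
```

Call:
{"api": "drive_tool", "payload": {
  "plan": [
    {"x": -0.5, "y": -0.6, "z": -0.9, "ax": 0, "ay": 0, "az": 1.3, "hand": 85},
    {"x": -1, "y": -1.3, "z": -1.6, "ax": 0, "ay": 0, "az": 2.6, "hand": 85},
    {"x": -1.5, "y": -2, "z": -2.2, "ax": 0, "ay": 0, "az": 3.9, "hand": 85},
    {"x": -2.1, "y": -2.8, "z": -2.5, "ax": 0, "ay": 0, "az": 5.2, "hand": 85},
    {"x": -2.7, "y": -3.6, "z": -2.8, "ax": 0, "ay": 0, "az": 6.5, "hand": 85},
    {"x": -3.2, "y": -4.4, "z": -2.9, "ax": 0, "ay": 0, "az": 7.8, "hand": 85},
    {"x": -3.8, "y": -5.2, "z": -2.9, "ax": 0, "ay": 0, "az": 9.06, "hand": 85},
    {"x": -4.4, "y": -5.9, "z": -2.9, "ax": 0, "ay": 0, "az": 9.06, "hand": 85}
  ]
}}

```text
clock: 0.9
eef_pos: [287.3, 277.8, 376.5]
tcp_rot: [3.141, -0.0, 1.945]
contact_force: [1.5, -0.8, 0.5]
opening: 0.993
grasp_force: 0.0
```

Run:
```python
from h import *
go([590.5,-365.9,370],1.949)
print(monitor.sense()["qpos"])
```

```text
go [ 590.5 -365.9  370. ] x y z [-14.199   0.937   0.126] ax ay az [ 0.009 -0.002 -0.037]
[ 7.64932743e-01 -1.39802836e-01  1.87245153e+00 -1.13185778e-04
  1.40798206e+00  3.90578763e-01]
```

Call:
{"api": "drive_tool", "payload": {
  "plan": [
    {"x": -1, "y": 0.05, "z": 0, "ax": 0, "ay": 0, "az": 0, "hand": 85},
    {"x": -2, "y": 0.1, "z": 0, "ax": 0, "ay": 0, "az": 0, "hand": 85},
    {"x": -3, "y": 0.2, "z": 0, "ax": 0, "ay": 0, "az": 0, "hand": 85},
    {"x": -4, "y": 0.25, "z": 0, "ax": 0, "ay": 0, "az": 0, "hand": 85},
    {"x": -5, "y": 0.3, "z": 0, "ax": 0, "ay": 0, "az": 0, "hand": 85},
    {"x": -6, "y": 0.4, "z": 0, "ax": 0, "ay": 0, "az": 0, "hand": 85},
    {"x": -7, "y": 0.45, "z": 0, "ax": 0, "ay": 0, "az": 0, "hand": 85},
    {"x": -8, "y": 0.5, "z": 0, "ax": 0, "ay": 0, "az": 0, "hand": 85}
  ]
}}

```text
clock: 1.7
eef_pos: [458.1, -84.3, 376.0]
tcp_rot: [3.141, -0.0, 1.949]
contact_force: [0.5, 0.9, 0.1]
opening: 0.995
grasp_force: 0.0
```

Call:
{"api": "drive_tool", "payload": {
  "plan": [
    {"x": -1, "y": 0.05, "z": 0.2, "ax": 0, "ay": 0, "az": 0, "hand": 85},
    {"x": -2, "y": 0.1, "z": 0.6, "ax": 0, "ay": 0, "az": 0, "hand": 85},
    {"x": -3, "y": 0.2, "z": 1.2, "ax": 0, "ay": 0, "az": 0, "hand": 85},
    {"x": -4, "y": 0.25, "z": 1.9, "ax": 0, "ay": 0, "az": 0, "hand": 85},
    {"x": -4.8, "y": 0.3, "z": 2.6, "ax": 0, "ay": 0, "az": 0, "hand": 85},
    {"x": -5.5, "y": 0.4, "z": 3.3, "ax": 0, "ay": 0, "az": 0, "hand": 85},
    {"x": -6, "y": 0.42, "z": 4.0, "ax": 0, "ay": 0, "az": 0, "hand": 85},
    {"x": -6.2, "y": 0.44, "z": 4.6, "ax": 0, "ay": 0, "az": 0, "hand": 85}
  ]
}}

```text
clock: 2.5
eef_pos: [593.7, -364.2, 145.5]
tcp_rot: [3.141, 0.002, 1.948]
contact_force: [0.6, -0.4, 0.2]
opening: 0.996
grasp_force: 0.0
```

Run:
```python
from h import *
go([590.5,-365.9,50],1.949)
go([590.5,-365.9,2],1.949)
```

```text
go [ 590.5 -365.9   50. ] x y z [-0.005 -0.074  1.91 ] ax ay az [ 0.01   0.017 -0.007]
go [ 590.5 -365.9    2. ] x y z [-0.003 -0.075  2.87 ] ax ay az [ 0.01   0.017 -0.007]
```

Call:
{"api": "drive_tool", "payload": {
  "plan": [
    {"x": 0, "y": -0.07, "z": 0.8, "ax": 0, "ay": 0.02, "az": 0, "hand": 85},
    {"x": 0, "y": -0.07, "z": 1.6, "ax": 0, "ay": 0.02, "az": 0, "hand": 85},
    {"x": 0, "y": -0.07, "z": 2.3, "ax": 0, "ay": 0.02, "az": 0, "hand": 85},
    {"x": 0, "y": -0.07, "z": 2.7, "ax": 0, "ay": 0.02, "az": 0, "hand": 85},
    {"x": 0, "y": -0.07, "z": 2.86, "ax": 0, "ay": 0.02, "az": 0, "hand": 85},
    {"x": 0, "y": -0.07, "z": 2.86, "ax": 0, "ay": 0.02, "az": 0, "hand": 85}
  ]
}}

```text
clock: 3.1
eef_pos: [588.7, -362.7, 2.4]
tcp_rot: [-3.14, -0.004, 1.949]
contact_force: [-0.6, -0.4, 0.4]
opening: 0.997
grasp_force: 0.0
```

Call:
{"api": "drive_tool", "payload": {
  "plan": [
    {"x": 0, "y": 0, "z": 0, "ax": 0, "ay": 0, "az": 0, "hand": 50},
    {"x": 0, "y": 0, "z": 0, "ax": 0, "ay": 0, "az": 0, "hand": 50},
    {"x": 0, "y": 0, "z": 0, "ax": 0, "ay": 0, "az": 0, "hand": 50},
    {"x": 0, "y": 0, "z": 0, "ax": 0, "ay": 0, "az": 0, "hand": 50},
    {"x": 0, "y": 0, "z": 0, "ax": 0, "ay": 0, "az": 0, "hand": 50}
  ],
  "grip_force": 35
}}

```text
clock: 3.6
eef_pos: [590.5, -363.8, 5.5]
tcp_rot: [3.14, 0.0, 1.949]
contact_force: [-0.4, 1.0, 7.0]
opening: 0.693
grasp_force: 39.3
```

Call:
{"api": "drive_tool", "payload": {
  "plan": [
    {"x": 0, "y": 0, "z": -0.2, "ax": 0, "ay": 0, "az": 0, "hand": 50},
    {"x": 0, "y": 0, "z": -0.6, "ax": 0, "ay": 0, "az": 0, "hand": 50},
    {"x": 0, "y": 0, "z": -1.2, "ax": 0, "ay": 0, "az": 0, "hand": 50},
    {"x": 0, "y": 0, "z": -1.7, "ax": 0, "ay": 0, "az": 0, "hand": 50},
    {"x": 0, "y": 0, "z": -2, "ax": 0, "ay": 0, "az": 0, "hand": 50},
    {"x": 0, "y": 0, "z": -2, "ax": 0, "ay": 0, "az": 0, "hand": 50},
    {"x": 0, "y": 0, "z": -2, "ax": 0, "ay": 0, "az": 0, "hand": 50}
  ]
}}

```text
clock: 4.3
eef_pos: [589.1, -363.1, 103.2]
tcp_rot: [-3.141, -0.002, 1.949]
contact_force: [-0.8, -0.1, -1.4]
opening: 0.692
grasp_force: 38.4
```

Run:
```python
from h import *
im=imaging.grab_frame("side"); cv2.imwrite("pics/s1.png",im[:,:,::-1])
s=monitor.sense(); print(s["eef_pos"],s["tcp_rot"],s["opening"],s["contact_force"])
u=proj("side",s["eef_pos"])[0].astype(int); print(u)
crop("side",u[0]-60,u[1]-60,120,120,5,"c4.png",im)
go(pw(0,2,120),PY+np.pi/2)
```

```text
[ 588.70130689 -362.8680711   102.48271122] [-3.14057536 -0.00345887  1.94898398] 0.6914165262286954 [-0.12930535 -0.64709114 -1.65049929]
[372 246]
go [ 535.5 -106.2  120. ] x y z [ 5.164  0.906 -0.333] ax ay az [-0.006 -0.034 -2.326]
```

View pics/c4.png

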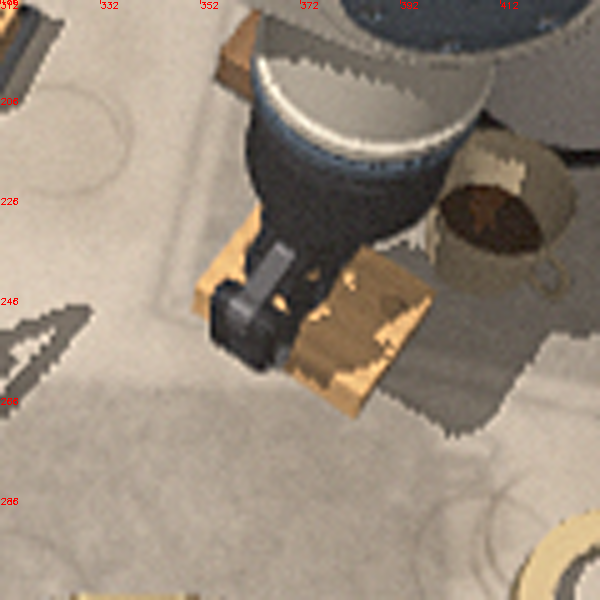

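Run:
```python
from h import *
P=np.array([(30,-42),(-30,-42),(-30,42)],float); g=lambda u,v:(312+u/5,186+v/5)
UV=[g(433,297),g(357,406),g(197,296)]; UV2=[g(355,417),g(197,312)]
yaw=1.949-np.pi/2
f=lambda q:np.r_[(proj("side",[pw(a,b,q[2],q[:2],yaw) for a,b in P])-UV).ravel()]
s=least_squares(f,[588,-363,123]); print(s.x,s.fun.round(2))
for z in(119,121,123,125):
  f2=lambda q:f([*q,z]); s=least_squares(f2,[588,-363]); 
  d=s.x-[588.7,-362.9]; c,n=np.cos(yaw),np.sin(yaw)
  print(z,s.x,"in block axes",[d[0]*c+d[1]*n,-d[0]*n+d[1]*c],np.abs(s.fun).max())
```

```text
[ 593.68672074 -363.88423854  102.58174957] [-0.09  0.71  0.35 -0.37 -0.27 -0.33]
119 [ 587.73864963 -368.59140991] in block axes [np.float64(-2.9949738993790405), np.float64(-4.9342144896662194)] 0.8623115284166829
121 [ 587.01415964 -369.1646737 ] in block axes [np.float64(-3.879942394496072), np.float64(-5.199446250419397)] 0.9363363028738831
123 [ 586.28968703 -369.73790561] in block axes [np.float64(-4.764882964682668), np.float64(-5.464654797622866)] 1.01076355164588
125 [ 585.56523197 -370.31110524] in block axes [np.float64(-5.649795298377759), np.float64(-5.729839840894821)] 1.085596577170577
```

Call:
{"api": "drive_tool", "payload": {
  "plan": [
    {"x": 0.4, "y": 0.1, "z": -0.2, "ax": 0, "ay": 0, "az": -0.4, "hand": 50},
    {"x": 1.2, "y": 0.2, "z": -0.4, "ax": 0, "ay": 0, "az": -0.8, "hand": 50},
    {"x": 2.1, "y": 0.4, "z": -0.4, "ax": 0, "ay": 0, "az": -1.2, "hand": 50},
    {"x": 3, "y": 0.55, "z": -0.4, "ax": 0, "ay": 0, "az": -1.6, "hand": 50},
    {"x": 3.9, "y": 0.7, "z": -0.4, "ax": 0, "ay": 0, "az": -2, "hand": 50},
    {"x": 4.7, "y": 0.85, "z": -0.4, "ax": 0, "ay": 0, "az": -2.33, "hand": 50},
    {"x": 5.17, "y": 0.92, "z": -0.4, "ax": 0, "ay": -0.03, "az": -2.33, "hand": 50},
    {"x": 5.17, "y": 0.92, "z": -0.4, "ax": 0, "ay": -0.03, "az": -2.33, "hand": 50}
  ]
}}

```text
clock: 5.15
eef_pos: [534.6, -102.6, 123.3]
tcp_rot: [-3.14, -0.002, 2.197]
contact_force: [-0.0, -0.7, -1.1]
opening: 0.694
grasp_force: 38.4
```

Run:
```python
from h import *
go(pw(0,3,62),PY+np.pi/2)
```

```text
go [ 534.9 -105.4   62. ] x y z [-0.051 -0.026  1.227] ax ay az [-0.015 -0.016  0.043]
```

Call:
{"api": "drive_tool", "payload": {
  "plan": [
    {"x": -0.03, "y": -0.02, "z": 0.6, "ax": 0, "ay": 0, "az": 0.04, "hand": 50},
    {"x": -0.05, "y": -0.03, "z": 1.1, "ax": 0, "ay": 0, "az": 0.04, "hand": 50},
    {"x": -0.05, "y": -0.03, "z": 1.22, "ax": 0, "ay": 0, "az": 0.04, "hand": 50},
    {"x": -0.05, "y": -0.03, "z": 1.22, "ax": 0, "ay": 0, "az": 0.04, "hand": 50},
    {"x": -0.05, "y": -0.03, "z": 1.22, "ax": 0, "ay": 0, "az": 0.04, "hand": 50}
  ]
}}

```text
clock: 5.65
eef_pos: [537.4, -109.3, 63.7]
tcp_rot: [3.141, 0.001, 2.189]
contact_force: [0.9, -0.4, -0.9]
opening: 0.693
grasp_force: 38.3
```

Run:
```python
from h import *
S=imaging.grab_frame("side"); T=imaging.grab_frame("top")
cv2.imwrite("pics/s2.png",S[:,:,::-1]);cv2.imwrite("pics/t2.png",T[:,:,::-1])
s=monitor.sense(); print(s["eef_pos"],s["tcp_rot"],s["contact_force"])
crop("side",240,140,100,90,4,"a.png",S); crop("top",205,155,100,90,4,"b.png",T)
cv2.imwrite("pics/c5.png",cv2.resize(np.hstack([cv2.imread("pics/a.png"),cv2.imread("pics/b.png")]),(800,360)))
for n in("side","top"):
  for a,b,z in[(30,-42,36),(-30,-42,36),(-30,42,36),(45,-78,12),(-45,-78,12),(-45,78,12)]: print(n,(a,b,z),proj(n,pw(a,b,z))[0].round(1))
```

```text
[ 537.84566923 -109.38045476   64.25213086] [3.14031274e+00 2.34214954e-03 2.18876834e+00] [-0.24116452  0.7836013  -1.47662202]
side (30, -42, 36) [316.  185.8]
side (-30, -42, 36) [306.4 203.9]
side (-30, 42, 36) [276.7 192.8]
side (45, -78, 12) [330.7 190.9]
side (-45, -78, 12) [317.2 218.2]
side (-45, 78, 12) [262.8 197.6]
top (30, -42, 36) [263.8 180.4]
top (-30, -42, 36) [281.8 206. ]
top (-30, 42, 36) [245.5 231.6]
top (45, -78, 12) [275.5 164.8]
top (-45, -78, 12) [302.  202.2]
top (-45, 78, 12) [236.1 248.6]
```

View pics/c5.png

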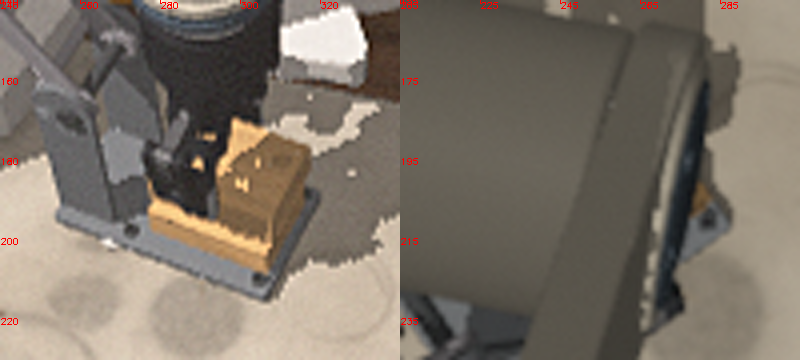

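Run:
```python
from h import *
S=cv2.imread("pics/s2.png")[:,:,::-1]
crop("side",270,162,60,60,10,"c6.png",S)
```

```text
(no output)
```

View pics/c6.png

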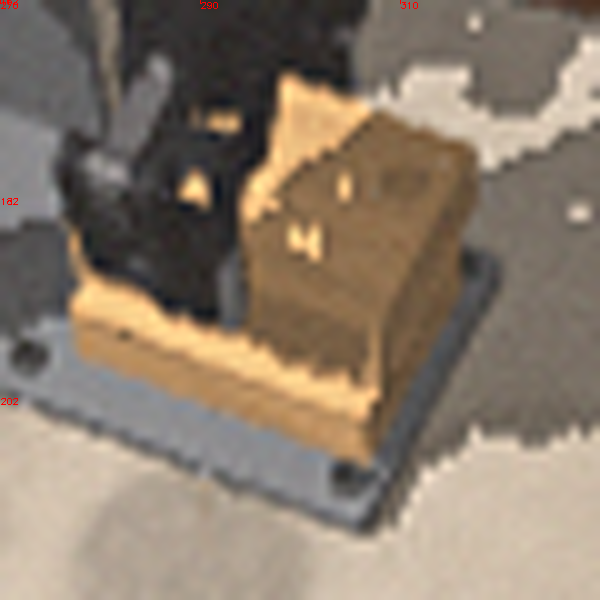

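Run:
```python
from h import *
def show(dx,dy,zb):
  for n,(a,b,z) in dict(h=(14,-30,26),tr=(30,-42,26),br=(30,-42,0),tf=(-30,-42,26),bf=(-30,-42,0)).items():
    p=proj("side",pw(a+dx,b+dy,z+zb))[0]+[1,-.2]; print(n,((p-[270,162])*10).round(0),end=" ")
  print()
for q in[(0,-2,60),(0,-5,60),(0,-5,54),(0,-2,54),(0,0,54)]: print(q);show(*q)
p=proj("side",pw(30,-42,12))[0]+[1,-.2]; print(((p-[270,162])*10).round(0)); p=proj("side",pw(-30,-42,12))[0]+[1,-.2]; print(((p-[270,162])*10).round(0))
```

```text
(0, -2, 60)
h [404. 160.] tr [475. 127.] br [476. 186.] tf [375. 313.] bf [378. 370.] 
(0, -5, 60)
h [415. 164.] tr [486. 131.] br [486. 190.] tf [386. 318.] bf [389. 374.] 
(0, -5, 54)
h [416. 177.] tr [486. 145.] br [487. 203.] tf [387. 331.] bf [390. 387.] 
(0, -2, 54)
h [405. 173.] tr [475. 141.] br [476. 199.] tf [376. 327.] bf [379. 383.] 
(0, 0, 54)
h [398. 171.] tr [467. 138.] br [469. 197.] tf [368. 324.] bf [372. 380.] 
[471. 286.]
[378. 465.]
```

Call:
{"api": "drive_tool", "payload": {
  "plan": [
    {"x": 0.065, "y": 0, "z": 0, "ax": 0, "ay": 0, "az": -0.03, "hand": 50},
    {"x": 0.065, "y": 0, "z": 0.05, "ax": 0, "ay": 0, "az": -0.03, "hand": 50},
    {"x": 0.065, "y": 0, "z": 0.12, "ax": 0, "ay": 0, "az": -0.03, "hand": 50},
    {"x": 0.065, "y": 0, "z": 0.18, "ax": 0, "ay": 0, "az": -0.03, "hand": 50},
    {"x": 0.065, "y": 0, "z": 0.22, "ax": 0, "ay": 0, "az": -0.03, "hand": 50},
    {"x": 0.065, "y": 0, "z": 0.22, "ax": 0, "ay": 0, "az": -0.03, "hand": 50},
    {"x": 0.065, "y": 0, "z": 0.22, "ax": 0, "ay": 0, "az": -0.03, "hand": 50}
  ]
}}

```text
clock: 6.45
eef_pos: [535.1, -106.4, 52.0]
tcp_rot: [-3.142, 0.001, 2.192]
contact_force: [0.5, -0.8, -1.3]
opening: 0.696
grasp_force: 38.3
```

Call:
{"api": "drive_tool", "payload": {
  "plan": [
    {"x": 0, "y": 0, "z": 0.04, "ax": 0, "ay": 0, "az": 0, "hand": 50},
    {"x": 0, "y": 0, "z": 0.08, "ax": 0, "ay": 0, "az": 0, "hand": 50},
    {"x": 0, "y": 0, "z": 0.08, "ax": 0, "ay": 0, "az": 0, "hand": 50},
    {"x": 0, "y": 0, "z": 0.08, "ax": 0, "ay": 0, "az": 0, "hand": 50}
  ]
}}

```text
clock: 6.85
eef_pos: [535.8, -105.7, 48.4]
tcp_rot: [3.14, 0.001, 2.191]
contact_force: [2.3, 6.1, 1.1]
opening: 0.69
grasp_force: 38.7
```

```bash
cat >> h.py <<'E'
def st():
    s=monitor.sense(); d=s["eef_pos"][:2]-PR; c,n=np.cos(PY),np.sin(PY); f=s["contact_force"]
    print("press xy",[round(d[0]*c+d[1]*n,2),round(-d[0]*n+d[1]*c,2)],"z",s["eef_pos"][2].round(2),"yaw",s["tcp_rot"].round(4),"F press",[round(f[0]*c+f[1]*n,1),round(-f[0]*n+f[1]*c,1),f[2].round(1)],"M",s["wrist_torque"].round(2),"t",s["clock"],"op",s["opening"].round(3))
E
python3 -c "
from h import *
st()"
```

```text
Traceback (most recent call last):
  File "h.py", line 32, in st
    print("press xy",[round(d[0]*c+d[1]*n,2),round(-d[0]*n+d[1]*c,2)],"z",s["eef_pos"][2].round(2),"yaw",s["tcp_rot"].round(4),"F press",[round(f[0]*c+f[1]*n,1),round(-f[0]*n+f[1]*c,1),f[2].round(1)],"M",s["wrist_torque"].round(2),"t",s["clock"],"op",s["opening"].round(3))
                                                                                                                                                                                                                                                           ^^^^^^^^^^^^^^^^^^
AttributeError: 'float' object has no attribute 'round'
```

Call:
{"api": "drive_tool", "payload": {
  "plan": [
    {"x": 0.015, "y": 0.02, "z": 0, "ax": 0, "ay": 0, "az": 0, "hand": 50},
    {"x": 0.015, "y": 0.02, "z": 0.03, "ax": 0, "ay": 0, "az": 0, "hand": 50},
    {"x": 0.015, "y": 0.02, "z": 0.06, "ax": 0, "ay": 0, "az": 0, "hand": 50},
    {"x": 0.015, "y": 0.02, "z": 0.06, "ax": 0, "ay": 0, "az": 0, "hand": 50}
  ]
}}

```text
clock: 7.25
eef_pos: [535.7, -105.0, 44.9]
tcp_rot: [3.141, 0.001, 2.192]
contact_force: [1.5, 5.6, -0.4]
opening: 0.691
grasp_force: 38.5
```

```bash
sed -i 's/s\["opening"\].round(3)/round(float(s["opening"]),3)/' h.py; python3 -c "
from h import *
st()"
```

```text
press xy [np.float64(0.94), np.float64(2.91)] z 44.94 yaw [3.1409e+00 8.0000e-04 2.1915e+00] F press [np.float64(4.5), np.float64(3.6), np.float64(-0.4)] M [ 0.93 -0.4  -0.14] t 7.25 op 0.691
```

Call:
{"api": "drive_tool", "payload": {
  "plan": [
    {"x": 0.015, "y": 0.02, "z": 0.03, "ax": 0, "ay": 0, "az": 0, "hand": 50},
    {"x": 0.015, "y": 0.02, "z": 0.07, "ax": 0, "ay": 0, "az": 0, "hand": 50},
    {"x": 0.015, "y": 0.02, "z": 0.11, "ax": 0, "ay": 0, "az": 0, "hand": 50},
    {"x": 0.015, "y": 0.02, "z": 0.11, "ax": 0, "ay": 0, "az": 0, "hand": 50}
  ]
}}

```text
clock: 7.65
eef_pos: [535.7, -104.3, 41.4]
tcp_rot: [-3.141, 0.001, 2.192]
contact_force: [-8.5, 2.4, 27.4]
opening: 0.692
grasp_force: 41.8
```

```bash
python3 -c "
from h import *
st()"
```

```text
press xy [np.float64(1.3), np.float64(3.44)] z 41.36 yaw [-3.1411e+00  9.0000e-04  2.1920e+00] F press [np.float64(-5.5), np.float64(6.9), np.float64(27.4)] M [ 0.27  1.45 -0.16] t 7.65 op 0.692
```

Call:
{"api": "drive_tool", "payload": {
  "plan": [
    {"x": 0, "y": 0, "z": -0.05, "ax": 0, "ay": 0, "az": 0, "hand": 50},
    {"x": 0, "y": 0, "z": -0.05, "ax": 0, "ay": 0, "az": 0, "hand": 85},
    {"x": 0, "y": 0, "z": -0.05, "ax": 0, "ay": 0, "az": 0, "hand": 85},
    {"x": 0, "y": 0, "z": -0.05, "ax": 0, "ay": 0, "az": 0, "hand": 85},
    {"x": 0, "y": 0, "z": -0.3, "ax": 0, "ay": 0, "az": 0, "hand": 85},
    {"x": 0, "y": 0, "z": -1, "ax": 0, "ay": 0, "az": 0, "hand": 85},
    {"x": 0, "y": 0, "z": -1.9, "ax": 0, "ay": 0, "az": 0, "hand": 85},
    {"x": 0, "y": 0, "z": -2.9, "ax": 0, "ay": 0, "az": 0, "hand": 85}
  ]
}}

```text
clock: 8.45
eef_pos: [534.9, -103.8, 186.1]
tcp_rot: [-3.14, -0.0, 2.192]
contact_force: [0.8, 0.3, -0.4]
opening: 0.993
grasp_force: 0.0
```

Call:
{"api": "drive_tool", "payload": {
  "plan": [
    {"x": -0.4, "y": 0.4, "z": -0.9, "ax": 0, "ay": 0, "az": 1.3, "hand": 85},
    {"x": -0.8, "y": 0.8, "z": -1.7, "ax": 0, "ay": 0, "az": 2.6, "hand": 85},
    {"x": -0.8, "y": 1.4, "z": -2.5, "ax": 0, "ay": 0, "az": 3.9, "hand": 85},
    {"x": -0.8, "y": 2, "z": -3.2, "ax": 0, "ay": 0, "az": 5.2, "hand": 85},
    {"x": -0.8, "y": 2, "z": -3.7, "ax": 0, "ay": 0, "az": 6.5, "hand": 85},
    {"x": -0.8, "y": 2, "z": -3.7, "ax": 0, "ay": 0, "az": 7.8, "hand": 85},
    {"x": -0.8, "y": 2, "z": -3.7, "ax": 0, "ay": 0, "az": 9.1, "hand": 85},
    {"x": -0.8, "y": 2, "z": -3.7, "ax": 0, "ay": 0, "az": 10.4, "hand": 85}
  ]
}}

```text
clock: 9.25
eef_pos: [640.0, -78.0, 370.7]
tcp_rot: [3.14, 0.0, 1.097]
contact_force: [0.5, 0.0, 0.4]
opening: 0.994
grasp_force: 0.0
```

Run:
```python
from h import *
S=imaging.grab_frame("side"); cv2.imwrite("pics/s3.png",S[:,:,::-1])
st()
crop("side",190,70,150,145,4,"c7.png",S)
a=arm(86,-102,0,2.2); print(a)
go(a+[0,0,120],PY); go(a+[0,0,-17],PY)
```

```text
press xy [np.float64(101.34), np.float64(-35.94)] z 370.57 yaw [3.1403e+00 4.0000e-04 1.0893e+00] F press [np.float64(-0.5), np.float64(-0.9), np.float64(0.5)] M [-0.03  0.02 -0.03] t 9.3 op 0.996
[524.98780787  56.05334881 207.46663319]
go [525.   56.1 327.5] x y z [ 1.313 -3.281  0.857] ax ay az [1.300e-02 1.000e-03 4.464e+00]
go [525.   56.1 190.5] x y z [ 1.314 -3.285  3.597] ax ay az [1.300e-02 1.000e-03 4.464e+00]
```

View pics/c7.png

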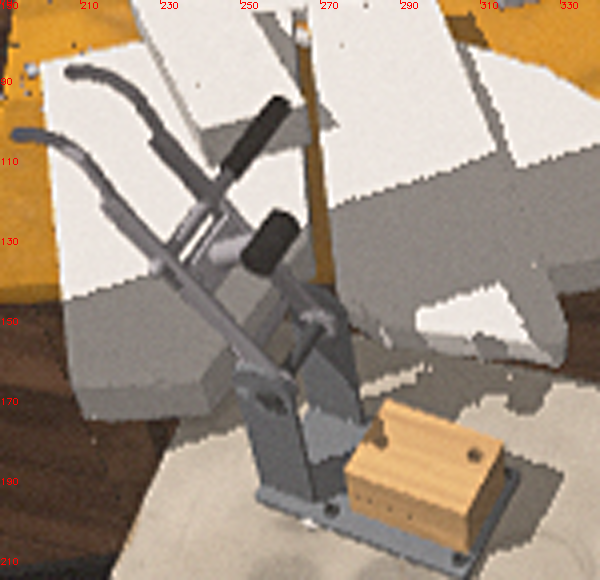

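Call:
{"api": "drive_tool", "payload": {
  "plan": [
    {"x": 0.4, "y": -0.9, "z": 0, "ax": 0, "ay": 0, "az": 1.3, "hand": 75},
    {"x": 0.8, "y": -1.8, "z": 0, "ax": 0, "ay": 0, "az": 2.6, "hand": 75},
    {"x": 1.1, "y": -2.6, "z": 0.1, "ax": 0, "ay": 0, "az": 3.9, "hand": 75},
    {"x": 1.31, "y": -3.28, "z": 0.5, "ax": 0, "ay": 0, "az": 4.46, "hand": 75},
    {"x": 1.31, "y": -3.28, "z": 1.2, "ax": 0, "ay": 0, "az": 4.46, "hand": 75},
    {"x": 1.31, "y": -3.28, "z": 1.5, "ax": 0, "ay": 0, "az": 4.46, "hand": 75},
    {"x": 1.31, "y": -3.28, "z": 1.5, "ax": 0, "ay": 0, "az": 4.46, "hand": 75},
    {"x": 1.31, "y": -3.28, "z": 1.5, "ax": 0, "ay": 0, "az": 4.46, "hand": 75}
  ]
}}

```text
clock: 10.1
eef_pos: [523.7, 54.2, 295.4]
tcp_rot: [3.14, -0.0, 0.637]
contact_force: [0.5, 0.0, 0.3]
opening: 0.878
grasp_force: 0.0
```

Run:
```python
from h import *
st()
go(arm(86,-102,0,2.2)+[0,0,-18],PY)
```

```text
press xy [np.float64(83.89), np.float64(139.24)] z 295.4 yaw [ 3.1403e+00 -5.0000e-04  6.3730e-01] F press [np.float64(0.4), np.float64(-0.3), np.float64(0.3)] M [-0.04  0.05 -0.01] t 10.1 op 0.878
go [525.   56.1 189.5] x y z [ 0.041 -0.018  2.119] ax ay az [ 0.013 -0.004  0.148]
```

Call:
{"api": "drive_tool", "payload": {
  "plan": [
    {"x": 0.04, "y": -0.02, "z": 0.6, "ax": 0, "ay": 0, "az": 0.15, "hand": 75},
    {"x": 0.04, "y": -0.02, "z": 1.2, "ax": 0, "ay": 0, "az": 0.15, "hand": 75},
    {"x": 0.04, "y": -0.02, "z": 1.7, "ax": 0, "ay": 0, "az": 0.15, "hand": 75},
    {"x": 0.04, "y": -0.02, "z": 2, "ax": 0, "ay": 0, "az": 0.15, "hand": 75},
    {"x": 0.04, "y": -0.02, "z": 2.12, "ax": 0, "ay": 0, "az": 0.15, "hand": 60},
    {"x": 0.04, "y": -0.02, "z": 2.12, "ax": 0, "ay": 0, "az": 0.15, "hand": 40},
    {"x": 0.04, "y": -0.02, "z": 2.12, "ax": 0, "ay": 0, "az": 0.15, "hand": 25},
    {"x": 0.04, "y": -0.02, "z": 2.12, "ax": 0, "ay": 0, "az": 0.15, "hand": 20}
  ],
  "grip_force": 20
}}

```text
clock: 10.9
eef_pos: [525.5, 56.2, 189.8]
tcp_rot: [3.139, -0.002, 0.62]
contact_force: [-0.1, -0.5, -1.0]
opening: 0.241
grasp_force: 0.0
```

Call:
{"api": "drive_tool", "payload": {
  "plan": [
    {"x": 0, "y": 0, "z": 0, "ax": 0, "ay": 0, "az": 0, "hand": 8},
    {"x": 0, "y": 0, "z": 0, "ax": 0, "ay": 0, "az": 0, "hand": 8},
    {"x": 0, "y": 0, "z": 0, "ax": 0, "ay": 0, "az": 0, "hand": 8}
  ]
}}

```text
clock: 11.2
eef_pos: [525.9, 55.6, 189.7]
tcp_rot: [3.138, -0.002, 0.62]
contact_force: [2.8, -5.2, 4.4]
opening: 0.152
grasp_force: 21.3
```

Run:
```python
from h import *
st()
s=monitor.sense();R=Ro.from_euler("xyz",s["tcp_rot"])
a0=arm(86,-102,0,2.2)
for th in np.arange(2.2,-.05,-.14): print(round(th,2),(R.inv().apply(arm(86,-102,0,max(th,0))-a0)/50).round(2))
```

```text
press xy [np.float64(86.42), np.float64(139.12)] z 189.75 yaw [ 3.1381e+00 -2.0000e-03  6.2020e-01] F press [np.float64(-0.7), np.float64(-5.8), np.float64(4.4)] M [-0.75 -0.35 -0.09] t 11.2 op 0.152
2.2 [0. 0. 0.]
2.06 [ 0.    0.24 -0.15]
1.92 [ 0.    0.5  -0.27]
1.78 [ 0.    0.78 -0.34]
1.64 [ 0.    1.06 -0.38]
1.5 [ 0.    1.35 -0.38]
1.36 [ 0.    1.63 -0.34]
1.22 [ 0.    1.9  -0.26]
1.08 [ 0.    2.16 -0.14]
0.94 [0.   2.4  0.01]
0.8 [0.   2.62 0.2 ]
0.66 [0.   2.81 0.41]
0.52 [0.   2.97 0.65]
0.38 [0.   3.09 0.9 ]
0.24 [0.   3.18 1.18]
0.1 [0.   3.23 1.46]
-0.04 [0.   3.23 1.66]
```

Call:
{"api": "drive_tool", "payload": {
  "plan": [
    {"x": 0, "y": 0.12, "z": -0.08, "ax": 0, "ay": 0, "az": 0, "hand": 8},
    {"x": 0, "y": 0.24, "z": -0.15, "ax": 0, "ay": 0, "az": 0, "hand": 8},
    {"x": 0, "y": 0.5, "z": -0.27, "ax": 0, "ay": 0, "az": 0, "hand": 8},
    {"x": 0, "y": 0.78, "z": -0.34, "ax": 0, "ay": 0, "az": 0, "hand": 8},
    {"x": 0, "y": 1.06, "z": -0.38, "ax": 0, "ay": 0, "az": 0, "hand": 8},
    {"x": 0, "y": 1.2, "z": -0.38, "ax": 0, "ay": 0, "az": 0, "hand": 8},
    {"x": 0, "y": 1.35, "z": -0.38, "ax": 0, "ay": 0, "az": 0, "hand": 8},
    {"x": 0, "y": 1.35, "z": -0.38, "ax": 0, "ay": 0, "az": 0, "hand": 8}
  ]
}}

```text
clock: 12.0
eef_pos: [564.4, 0.3, 207.9]
tcp_rot: [3.14, -0.0, 0.619]
contact_force: [-1.1, -1.8, 5.5]
opening: 0.152
grasp_force: 22.0
```

Run:
```python
from h import *
st()
s=monitor.sense();R=Ro.from_euler("xyz",s["tcp_rot"])
a0=arm(86,-102,0,1.5)
for th in np.arange(1.5,-.05,-.15): print(round(th,2),(R.inv().apply(arm(86,-102,0,max(th,0))-a0)/50).round(2))
```

```text
press xy [np.float64(85.59), np.float64(71.75)] z 207.92 yaw [ 3.1398e+00 -3.0000e-04  6.1950e-01] F press [np.float64(-1.9), np.float64(-0.8), np.float64(5.5)] M [-0.11  0.24 -0.1 ] t 12.0 op 0.152
1.5 [0. 0. 0.]
1.35 [0.   0.3  0.04]
1.2 [0.   0.59 0.13]
1.05 [0.   0.87 0.27]
0.9 [0.   1.12 0.44]
0.75 [0.   1.35 0.65]
0.6 [0.   1.54 0.89]
0.45 [0.   1.69 1.15]
0.3 [0.   1.8  1.44]
0.15 [0.   1.87 1.73]
0.0 [0.   1.89 2.04]
```

Call:
{"api": "drive_tool", "payload": {
  "plan": [
    {"x": 0, "y": 0.3, "z": 0.04, "ax": 0, "ay": 0, "az": 0, "hand": 8},
    {"x": 0, "y": 0.59, "z": 0.13, "ax": 0, "ay": 0, "az": 0, "hand": 8},
    {"x": 0, "y": 0.87, "z": 0.27, "ax": 0, "ay": 0, "az": 0, "hand": 8},
    {"x": 0, "y": 1.12, "z": 0.44, "ax": 0, "ay": 0, "az": 0, "hand": 8},
    {"x": 0, "y": 1.35, "z": 0.65, "ax": 0, "ay": 0, "az": 0, "hand": 8},
    {"x": 0, "y": 1.54, "z": 0.89, "ax": 0, "ay": 0, "az": 0, "hand": 8},
    {"x": 0, "y": 1.69, "z": 1.15, "ax": 0, "ay": 0, "az": 0, "hand": 8},
    {"x": 0, "y": 1.8, "z": 1.44, "ax": 0, "ay": 0, "az": 0, "hand": 8}
  ]
}}

```text
clock: 12.8
eef_pos: [616.5, -73.0, 134.4]
tcp_rot: [3.14, 0.0, 0.62]
contact_force: [-1.9, -1.5, 0.1]
opening: 0.153
grasp_force: 22.7
```

Call:
{"api": "drive_tool", "payload": {
  "plan": [
    {"x": 0, "y": 0.04, "z": 0.15, "ax": 0, "ay": 0, "az": 0, "hand": 8},
    {"x": 0, "y": 0.07, "z": 0.29, "ax": 0, "ay": 0, "az": 0, "hand": 8},
    {"x": 0, "y": 0.08, "z": 0.4, "ax": 0, "ay": 0, "az": 0, "hand": 8},
    {"x": 0, "y": 0.09, "z": 0.5, "ax": 0, "ay": 0, "az": 0, "hand": 8},
    {"x": 0, "y": 0.09, "z": 0.56, "ax": 0, "ay": 0, "az": 0, "hand": 8},
    {"x": 0, "y": 0.09, "z": 0.58, "ax": 0, "ay": 0, "az": 0, "hand": 8},
    {"x": 0, "y": 0.09, "z": 0.58, "ax": 0, "ay": 0, "az": 0, "hand": 8}
  ]
}}

```text
clock: 13.5
eef_pos: [619.2, -76.7, 106.3]
tcp_rot: [3.139, 0.0, 0.621]
contact_force: [1.2, -7.6, -3.0]
opening: 0.154
grasp_force: 23.4
```

Run:
```python
from h import *
st(); print(arm(86,-102,0,0))
```

```text
press xy [np.float64(85.25), np.float64(-22.79)] z 106.34 yaw [3.1386e+00 1.0000e-04 6.2070e-01] F press [np.float64(-3.4), np.float64(-6.9), np.float64(-3.0)] M [-1.21 -0.11 -0.12] t 13.5 op 0.154
[619.36847208 -75.64735689 125.        ]
```

Call:
{"api": "drive_tool", "payload": {
  "plan": [
    {"x": 0, "y": -0.03, "z": 0.03, "ax": 0, "ay": 0, "az": 0, "hand": 8},
    {"x": 0, "y": -0.03, "z": 0.05, "ax": 0, "ay": 0, "az": 0, "hand": 8},
    {"x": 0, "y": -0.03, "z": 0.05, "ax": 0, "ay": 0, "az": 0, "hand": 8}
  ]
}}

```text
clock: 13.8
eef_pos: [619.3, -76.7, 104.4]
tcp_rot: [3.136, -0.001, 0.621]
contact_force: [3.3, -14.8, -1.5]
opening: 0.159
grasp_force: 23.7
```

Call:
{"api": "drive_tool", "payload": {
  "plan": [
    {"x": 0, "y": 0, "z": 0, "ax": 0, "ay": 0, "az": 0, "hand": 20},
    {"x": 0, "y": 0, "z": 0, "ax": 0, "ay": 0, "az": 0, "hand": 40},
    {"x": 0, "y": 0, "z": 0, "ax": 0, "ay": 0, "az": 0, "hand": 60},
    {"x": 0, "y": 0, "z": 0, "ax": 0, "ay": 0, "az": 0, "hand": 60},
    {"x": 0, "y": 0, "z": -0.5, "ax": 0, "ay": 0, "az": 0, "hand": 60},
    {"x": 0, "y": 0, "z": -1.3, "ax": 0, "ay": 0, "az": 0, "hand": 60},
    {"x": 0, "y": 0, "z": -2.2, "ax": 0, "ay": 0, "az": 0, "hand": 60},
    {"x": 0, "y": 0, "z": -3.2, "ax": 0, "ay": 0, "az": 0, "hand": 60}
  ]
}}

```text
clock: 14.6
eef_pos: [617.1, -74.0, 265.0]
tcp_rot: [-3.141, 0.001, 0.621]
contact_force: [1.2, -0.4, 0.8]
opening: 0.703
grasp_force: 0.0
```

```bash
python3 - <<'E'
from h import *
st()
# weight handle refit: bar only, from top0
g=lambda u,v:(290+u/3.7,140+v/3.7)
A=onz("top",g(249,572),100);B=onz("top",g(184,397),100); print("bar",A,B,(A+B)/2,np.hypot(*(B-A)[:2]),np.arctan2(*(B-A)[1::-1]))
print("body",fit("top",[(-50,18,26),(-50,-18,26),(50,18,26),(50,-18,26)],[g(212,571),g(267,547),g(145,396),g(203,375)],[420,-282,.3]))
S=cv2.imread("pics/s3.png")
X=[(A+B)/2]; print(proj("side",[A,B]))
cv2.imwrite("pics/wz.png",S[225:305,255:345])
E
python3 - <<'E'
import sys; sys.path.insert(0,".")
import os; os.chdir(".")
from h import *
S=cv2.imread("pics/s3.png")[:,:,::-1]
T=imaging.grab_frame("top"); cv2.imwrite("pics/t4.png",T[:,:,::-1])
crop("side",255,230,80,80,5,"a.png",S); crop("top",325,230,80,80,5,"b.png",T)
cv2.imwrite("pics/c8.png",np.hstack([cv2.imread("pics/a.png"),cv2.imread("pics/b.png")]))
E
```

```text
press xy [np.float64(85.09), np.float64(-19.32)] z 265.01 yaw [-3.1413e+00  1.1000e-03  6.2050e-01] F press [np.float64(0.7), np.float64(-1.0), np.float64(0.8)] M [ 0.03 -0.06  0.05] t 14.6 op 0.703
bar [ 378.37824334 -297.07675931  100.        ] [ 461.28441949 -265.84860119  100.        ] [ 419.83133142 -281.46268025  100.        ] 88.59250478128436 0.36023280029181787
body (array([ 4.19973860e+02, -2.82522156e+02,  3.67328298e-01]), array([1.3, 1.8, 1.4, 1.6]))
[[272.78721877 269.54534289]
 [299.82107741 239.58799827]]
```

View pics/c8.png

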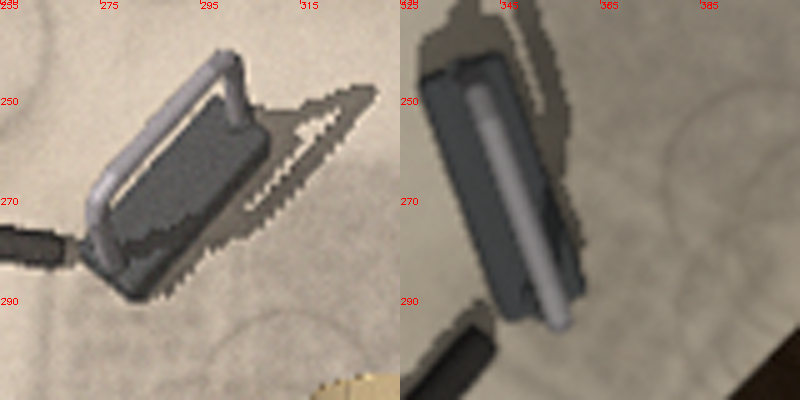

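Run:
```python
from h import *
go([419.9,-281.8,190],.362)
```

```text
go [ 419.9 -281.8  190. ] x y z [-5.698  1.02   1.659] ax ay az [ 0.067 -0.087  2.469]
```

Call:
{"api": "drive_tool", "payload": {
  "plan": [
    {"x": -0.7, "y": 0.12, "z": 0, "ax": 0, "ay": 0, "az": 0.4, "hand": 55},
    {"x": -1.6, "y": 0.3, "z": 0, "ax": 0, "ay": 0, "az": 0.8, "hand": 55},
    {"x": -2.5, "y": 0.45, "z": 0.1, "ax": 0, "ay": 0, "az": 1.2, "hand": 55},
    {"x": -3.4, "y": 0.6, "z": 0.4, "ax": 0, "ay": 0, "az": 1.6, "hand": 55},
    {"x": -4.3, "y": 0.8, "z": 0.8, "ax": 0, "ay": 0, "az": 2, "hand": 55},
    {"x": -5.1, "y": 0.95, "z": 1.3, "ax": 0, "ay": 0, "az": 2.47, "hand": 55},
    {"x": -5.7, "y": 1.02, "z": 1.66, "ax": 0, "ay": 0, "az": 2.47, "hand": 55},
    {"x": -5.7, "y": 1.02, "z": 1.66, "ax": 0, "ay": 0, "az": 2.47, "hand": 55}
  ]
}}

```text
clock: 15.45
eef_pos: [411.8, -282.3, 178.7]
tcp_rot: [-3.139, 0.003, 0.359]
contact_force: [0.2, 0.6, 0.0]
opening: 0.648
grasp_force: 0.0
```

Call:
{"api": "drive_tool", "payload": {
  "plan": [
    {"x": 0, "y": 0, "z": 0, "ax": 0, "ay": 0, "az": 0, "hand": 55},
    {"x": 0, "y": 0, "z": 0, "ax": 0, "ay": 0, "az": 0, "hand": 55},
    {"x": 0, "y": 0, "z": 0, "ax": 0, "ay": 0, "az": 0, "hand": 55}
  ]
}}

```text
clock: 15.75
eef_pos: [416.9, -281.3, 181.9]
tcp_rot: [3.139, -0.001, 0.363]
contact_force: [0.2, 0.8, 0.5]
opening: 0.644
grasp_force: 0.0
```

Run:
```python
from h import *
go([419.9,-281.8,82],.362)
```

```text
go [ 419.9 -281.8   82. ] x y z [0.05  0.027 1.999] ax ay az [ 0.021 -0.014  0.008]
```

Call:
{"api": "drive_tool", "payload": {
  "plan": [
    {"x": 0.05, "y": 0.03, "z": 0.6, "ax": 0, "ay": 0, "az": 0, "hand": 55},
    {"x": 0.05, "y": 0.03, "z": 1.2, "ax": 0, "ay": 0, "az": 0, "hand": 55},
    {"x": 0.05, "y": 0.03, "z": 1.7, "ax": 0, "ay": 0, "az": 0, "hand": 55},
    {"x": 0.05, "y": 0.03, "z": 2, "ax": 0, "ay": 0, "az": 0, "hand": 50},
    {"x": 0.05, "y": 0.03, "z": 2, "ax": 0, "ay": 0, "az": 0, "hand": 30},
    {"x": 0.05, "y": 0.03, "z": 2, "ax": 0, "ay": 0, "az": 0, "hand": 20},
    {"x": 0.05, "y": 0.03, "z": 2, "ax": 0, "ay": 0, "az": 0, "hand": 16},
    {"x": 0.05, "y": 0.03, "z": 2, "ax": 0, "ay": 0, "az": 0, "hand": 16}
  ],
  "grip_force": 60
}}

```text
clock: 16.55
eef_pos: [419.3, -282.6, 82.3]
tcp_rot: [3.139, -0.002, 0.362]
contact_force: [-0.2, -0.3, 0.3]
opening: 0.191
grasp_force: 0.0
```

Call:
{"api": "drive_tool", "payload": {
  "plan": [
    {"x": 0, "y": 0, "z": 0, "ax": 0, "ay": 0, "az": 0, "hand": 4},
    {"x": 0, "y": 0, "z": 0, "ax": 0, "ay": 0, "az": 0, "hand": 4},
    {"x": 0, "y": 0, "z": 0, "ax": 0, "ay": 0, "az": 0, "hand": 4},
    {"x": 0, "y": 0, "z": 0, "ax": 0, "ay": 0, "az": 0, "hand": 4}
  ]
}}

```text
clock: 16.95
eef_pos: [419.4, -283.0, 82.2]
tcp_rot: [3.138, -0.002, 0.361]
contact_force: [0.0, -1.0, 6.8]
opening: 0.087
grasp_force: 58.6
```

Run:
```python
from h import *
s=monitor.sense(); print(s["eef_pos"],s["tcp_rot"],s["opening"],s["contact_force"],s["wrist_torque"])
```

```text
[ 419.42060114 -283.04996875   82.23742632] [ 3.13841494e+00 -1.75529881e-03  3.61218415e-01] 0.08679536292022728 [ 0.04585915 -1.02907035  6.81614223] [-0.12613068 -0.00108815 -0.10260779]
```

Run:
```python
from h import *
print("mug~",onz("top",(383,112),31))
go([419.4,-283,152],.362); go(pw(-150,-190,152),PY); go(pw(0,-190,152),PY)
```

```text
mug~ [ 721.33044619 -354.00310283   31.        ]
go [ 419.4 -283.   152. ] x y z [ 0.002  0.003 -1.395] ax ay az [ 0.03  -0.017 -0.007]
go [ 525.4 -349.7  152. ] x y z [ 1.514  2.    -1.386] ax ay az [ 0.032 -0.013 -2.488]
go [ 647.3 -262.3  152. ] x y z [ 4.413  1.227 -1.384] ax ay az [ 0.032 -0.013 -2.488]
```

Call:
{"api": "drive_tool", "payload": {
  "plan": [
    {"x": 0, "y": 0, "z": -0.2, "ax": 0, "ay": 0, "az": 0, "hand": 4},
    {"x": 0, "y": 0, "z": -0.5, "ax": 0, "ay": 0, "az": 0, "hand": 4},
    {"x": 0, "y": 0, "z": -0.8, "ax": 0, "ay": 0, "az": 0, "hand": 4},
    {"x": 0, "y": 0, "z": -1.1, "ax": 0, "ay": 0, "az": 0, "hand": 4},
    {"x": 0, "y": 0, "z": -1.35, "ax": 0, "ay": 0, "az": 0, "hand": 4},
    {"x": 0, "y": 0, "z": -1.4, "ax": 0, "ay": 0, "az": 0, "hand": 4},
    {"x": 0, "y": 0, "z": -1.4, "ax": 0, "ay": 0, "az": 0, "hand": 4}
  ]
}}

```text
clock: 17.65
eef_pos: [418.4, -282.1, 151.4]
tcp_rot: [3.14, -0.001, 0.361]
contact_force: [0.5, 0.9, -7.6]
opening: 0.091
grasp_force: 59.0
```

Run:
```python
from h import *
s=monitor.sense(); print(s["eef_pos"],s["tcp_rot"],s["opening"],s["contact_force"],s["wrist_torque"])
go(pw(-150,-190,152),PY); go(pw(0,-190,152),PY)
```

```text
[ 418.38752842 -282.08982892  151.41723051] [ 3.14039125e+00 -5.60339223e-04  3.61460291e-01] 0.09068878942236615 [ 0.49880338  0.906118   -7.6233402 ] [ 0.02517314 -0.02006016  0.03409806]
go [ 525.4 -349.7  152. ] x y z [ 1.524  2.021 -0.008] ax ay az [ 0.012 -0.004 -2.486]
go [ 647.3 -262.3  152. ] x y z [ 4.423  1.249 -0.008] ax ay az [ 0.012 -0.004 -2.486]
```

Call:
{"api": "drive_tool", "payload": {
  "plan": [
    {"x": 0.15, "y": 0.2, "z": 0, "ax": 0, "ay": 0, "az": 0, "hand": 4},
    {"x": 0.45, "y": 0.6, "z": 0, "ax": 0, "ay": 0, "az": -0.2, "hand": 4},
    {"x": 0.75, "y": 1, "z": 0, "ax": 0, "ay": 0, "az": -0.5, "hand": 4},
    {"x": 1.05, "y": 1.4, "z": 0, "ax": 0, "ay": 0, "az": -0.9, "hand": 4},
    {"x": 1.35, "y": 1.75, "z": 0, "ax": 0, "ay": 0, "az": -1.3, "hand": 4},
    {"x": 1.7, "y": 1.95, "z": 0, "ax": 0, "ay": 0, "az": -1.7, "hand": 4},
    {"x": 2.15, "y": 1.9, "z": 0, "ax": 0, "ay": 0, "az": -2.1, "hand": 4},
    {"x": 2.6, "y": 1.75, "z": 0, "ax": 0, "ay": 0, "az": -2.5, "hand": 4}
  ]
}}

```text
clock: 18.45
eef_pos: [572.3, -318.7, 149.8]
tcp_rot: [3.141, 0.0, 0.624]
contact_force: [0.3, 0.3, -6.9]
opening: 0.092
grasp_force: 59.0
```

Run:
```python
from h import *
st(); go(pw(0,-190,152),PY)
```

```text
press xy [np.float64(-93.87), np.float64(-192.12)] z 149.81 yaw [3.1413e+00 4.0000e-04 6.2390e-01] F press [np.float64(0.4), np.float64(0.1), np.float64(-6.9)] M [ 0.   -0.    0.02] t 18.45 op 0.092
go [ 647.3 -262.3  152. ] x y z [ 1.878 -0.038 -0.045] ax ay az [0.003 0.004 0.02 ]
```

Call:
{"api": "drive_tool", "payload": {
  "plan": [
    {"x": 0.5, "y": 0, "z": 0, "ax": 0, "ay": 0, "az": 0, "hand": 4},
    {"x": 1, "y": -0.02, "z": -0.02, "ax": 0, "ay": 0, "az": 0, "hand": 4},
    {"x": 1.4, "y": -0.04, "z": -0.04, "ax": 0, "ay": 0, "az": 0, "hand": 4},
    {"x": 1.7, "y": -0.04, "z": -0.04, "ax": 0, "ay": 0, "az": 0, "hand": 4},
    {"x": 1.85, "y": -0.04, "z": -0.04, "ax": 0, "ay": 0, "az": 0, "hand": 4},
    {"x": 1.87, "y": -0.04, "z": -0.04, "ax": 0, "ay": 0, "az": 0, "hand": 4},
    {"x": 1.87, "y": -0.04, "z": -0.04, "ax": 0, "ay": 0, "az": 0, "hand": 4},
    {"x": 1.87, "y": -0.04, "z": -0.04, "ax": 0, "ay": 0, "az": 0, "hand": 4}
  ]
}}

```text
clock: 19.25
eef_pos: [645.0, -262.5, 153.4]
tcp_rot: [3.141, 0.0, 0.623]
contact_force: [-0.2, -0.3, -5.9]
opening: 0.092
grasp_force: 59.0
```

Run:
```python
from h import *
S=imaging.grab_frame("side"); T=imaging.grab_frame("top")
cv2.imwrite("pics/s5.png",S[:,:,::-1]);cv2.imwrite("pics/t5.png",T[:,:,::-1])
st(); go(pw(0,-97,149),PY)
for th in(0,.03): print(th,[proj("side",arm(a,-203,26.5,th))[0].round(1).tolist() for a in(-26,26)], [proj("top",arm(a,-203,26.5,th))[0].round(1).tolist() for a in(-26,26)])
```

```text
press xy [np.float64(-1.83), np.float64(-188.87)] z 153.48 yaw [3.1405e+00 1.0000e-04 6.2250e-01] F press [np.float64(0.6), np.float64(0.5), np.float64(-6.7)] M [-0.03 -0.05  0.04] t 19.35 op 0.092
go [ 593.2 -186.7  149. ] x y z [ 0.038 -1.838  0.088] ax ay az [0.01  0.001 0.007]
0 [[338.5, 188.2], [346.9, 170.8]] [[316.5, 173.2], [298.7, 148.1]]
0.03 [[338.2, 186.5], [346.7, 169.1]] [[316.1, 173.1], [298.2, 147.9]]
```

Call:
{"api": "drive_tool", "payload": {
  "plan": [
    {"x": 0.02, "y": -0.2, "z": 0.02, "ax": 0, "ay": 0, "az": 0, "hand": 4},
    {"x": 0.04, "y": -0.5, "z": 0.02, "ax": 0, "ay": 0, "az": 0, "hand": 4},
    {"x": 0.04, "y": -0.8, "z": 0.02, "ax": 0, "ay": 0, "az": 0, "hand": 4},
    {"x": 0.04, "y": -1.1, "z": 0.02, "ax": 0, "ay": 0, "az": 0, "hand": 4},
    {"x": 0.04, "y": -1.4, "z": 0.02, "ax": 0, "ay": 0, "az": 0, "hand": 4},
    {"x": 0.04, "y": -1.65, "z": 0.02, "ax": 0, "ay": 0, "az": 0, "hand": 4},
    {"x": 0.04, "y": -1.8, "z": 0.02, "ax": 0, "ay": 0, "az": 0, "hand": 4},
    {"x": 0.04, "y": -1.83, "z": 0.02, "ax": 0, "ay": 0, "az": 0, "hand": 4}
  ]
}}

```text
clock: 20.15
eef_pos: [593.5, -185.5, 152.5]
tcp_rot: [3.141, -0.0, 0.624]
contact_force: [-0.6, 0.1, -6.3]
opening: 0.097
grasp_force: 59.0
```

Call:
{"api": "drive_tool", "payload": {
  "plan": [
    {"x": 0, "y": 0, "z": 0, "ax": 0, "ay": 0, "az": 0, "hand": 4},
    {"x": 0, "y": 0, "z": 0, "ax": 0, "ay": 0, "az": 0, "hand": 4},
    {"x": 0, "y": 0, "z": 0, "ax": 0, "ay": 0, "az": 0, "hand": 4}
  ]
}}

```text
clock: 20.45
eef_pos: [594.3, -186.8, 152.3]
tcp_rot: [3.14, -0.0, 0.623]
contact_force: [-0.5, -0.3, -6.1]
opening: 0.091
grasp_force: 59.0
```

Run:
```python
from h import *
st(); go(pw(0,-96,114),PY)
```

```text
press xy [np.float64(0.88), np.float64(-97.81)] z 152.26 yaw [ 3.1402e+00 -3.0000e-04  6.2290e-01] F press [np.float64(-0.6), np.float64(0.0), np.float64(-6.1)] M [-0.02  0.09  0.02] t 20.45 op 0.091
go [ 592.6 -185.9  114. ] x y z [-0.018 -0.037  0.765] ax ay az [ 0.014 -0.002  0.01 ]
```

Call:
{"api": "drive_tool", "payload": {
  "plan": [
    {"x": -0.02, "y": -0.03, "z": 0.1, "ax": 0, "ay": 0, "az": 0, "hand": 4},
    {"x": -0.02, "y": -0.03, "z": 0.25, "ax": 0, "ay": 0, "az": 0, "hand": 4},
    {"x": -0.02, "y": -0.03, "z": 0.4, "ax": 0, "ay": 0, "az": 0, "hand": 4},
    {"x": -0.02, "y": -0.03, "z": 0.55, "ax": 0, "ay": 0, "az": 0, "hand": 4},
    {"x": -0.02, "y": -0.03, "z": 0.68, "ax": 0, "ay": 0, "az": 0, "hand": 4},
    {"x": -0.02, "y": -0.03, "z": 0.76, "ax": 0, "ay": 0, "az": 0, "hand": 4},
    {"x": -0.02, "y": -0.03, "z": 0.76, "ax": 0, "ay": 0, "az": 0, "hand": 4}
  ]
}}

```text
clock: 21.15
eef_pos: [591.9, -185.6, 113.4]
tcp_rot: [3.142, 0.001, 0.623]
contact_force: [-0.8, 0.2, -7.0]
opening: 0.094
grasp_force: 58.9
```

Run:
```python
from h import *
st()
```

```text
press xy [np.float64(-0.38), np.float64(-95.41)] z 113.42 yaw [3.1415e+00 7.0000e-04 6.2330e-01] F press [np.float64(-0.5), np.float64(0.7), np.float64(-7.0)] M [ 0.01  0.03 -0.01] t 21.15 op 0.094
```

Free so far; last ~8 mm in small steps.

Call:
{"api": "drive_tool", "payload": {
  "plan": [
    {"x": 0, "y": 0, "z": 0.05, "ax": 0, "ay": 0, "az": 0, "hand": 4},
    {"x": 0, "y": 0, "z": 0.1, "ax": 0, "ay": 0, "az": 0, "hand": 4},
    {"x": 0, "y": 0, "z": 0.14, "ax": 0, "ay": 0, "az": 0, "hand": 4},
    {"x": 0, "y": 0, "z": 0.16, "ax": 0, "ay": 0, "az": 0, "hand": 4},
    {"x": 0, "y": 0, "z": 0.16, "ax": 0, "ay": 0, "az": 0, "hand": 4}
  ]
}}

```text
clock: 21.65
eef_pos: [592.4, -185.8, 106.6]
tcp_rot: [3.14, -0.0, 0.623]
contact_force: [-0.9, 0.1, -3.5]
opening: 0.092
grasp_force: 59.5
```

Run:
```python
from h import *
st()
```

```text
press xy [np.float64(-0.06), np.float64(-95.84)] z 106.59 yaw [ 3.1403e+00 -2.0000e-04  6.2330e-01] F press [np.float64(-0.7), np.float64(0.6), np.float64(-3.5)] M [0.05 0.2  0.  ] t 21.65 op 0.092
```

Call:
{"api": "drive_tool", "payload": {
  "plan": [
    {"x": 0, "y": 0, "z": 0.02, "ax": 0, "ay": 0, "az": 0, "hand": 4},
    {"x": 0, "y": 0, "z": 0.03, "ax": 0, "ay": 0, "az": 0, "hand": 4},
    {"x": 0, "y": 0, "z": 0.03, "ax": 0, "ay": 0, "az": 0, "hand": 4}
  ]
}}

```text
clock: 21.95
eef_pos: [592.6, -185.9, 106.0]
tcp_rot: [3.14, -0.001, 0.623]
contact_force: [-4.1, 1.4, 7.2]
opening: 0.09
grasp_force: 60.6
```

Run:
```python
from h import *
st()
```

```text
press xy [np.float64(0.03), np.float64(-95.99)] z 106.05 yaw [ 3.1399e+00 -6.0000e-04  6.2330e-01] F press [np.float64(-2.6), np.float64(3.5), np.float64(7.2)] M [ 0.19  0.74 -0.01] t 21.95 op 0.09
```

Call:
{"api": "drive_tool", "payload": {
  "plan": [
    {"x": 0, "y": 0, "z": -0.02, "ax": 0, "ay": 0, "az": 0, "hand": 4},
    {"x": 0, "y": 0, "z": -0.02, "ax": 0, "ay": 0, "az": 0, "hand": 10},
    {"x": 0, "y": 0, "z": -0.02, "ax": 0, "ay": 0, "az": 0, "hand": 16},
    {"x": 0, "y": 0, "z": -0.02, "ax": 0, "ay": 0, "az": 0, "hand": 24},
    {"x": 0, "y": 0, "z": -0.02, "ax": 0, "ay": 0, "az": 0, "hand": 32},
    {"x": 0, "y": 0, "z": -0.02, "ax": 0, "ay": 0, "az": 0, "hand": 36},
    {"x": 0, "y": 0, "z": -0.02, "ax": 0, "ay": 0, "az": 0, "hand": 36},
    {"x": 0, "y": 0, "z": -0.02, "ax": 0, "ay": 0, "az": 0, "hand": 36}
  ]
}}

```text
clock: 22.75
eef_pos: [592.4, -185.8, 105.8]
tcp_rot: [3.14, -0.0, 0.623]
contact_force: [-0.5, 0.3, 1.1]
opening: 0.42
grasp_force: 0.0
```

Call:
{"api": "drive_tool", "payload": {
  "plan": [
    {"x": 0, "y": 0, "z": -0.1, "ax": 0, "ay": 0, "az": 0, "hand": 36},
    {"x": 0, "y": 0, "z": -0.3, "ax": 0, "ay": 0, "az": 0, "hand": 36},
    {"x": 0, "y": 0, "z": -0.6, "ax": 0, "ay": 0, "az": 0, "hand": 36},
    {"x": 0, "y": 0, "z": -1, "ax": 0, "ay": 0, "az": 0, "hand": 36},
    {"x": 0, "y": 0, "z": -1.5, "ax": 0, "ay": 0, "az": 0, "hand": 36},
    {"x": 0, "y": 0, "z": -2.2, "ax": 0, "ay": 0, "az": 0, "hand": 36},
    {"x": 0, "y": 0, "z": -3, "ax": 0, "ay": 0, "az": 0, "hand": 36},
    {"x": 0, "y": 0, "z": -3.8, "ax": 0, "ay": 0, "az": 0, "hand": 36}
  ]
}}

```text
clock: 23.55
eef_pos: [592.0, -185.5, 298.9]
tcp_rot: [3.14, -0.001, 0.623]
contact_force: [0.7, -0.7, 0.0]
opening: 0.421
grasp_force: 0.0
```

Call:
{"api": "drive_tool", "payload": {
  "plan": [
    {"x": -0.8, "y": 0, "z": -0.2, "ax": 0, "ay": 0, "az": 0, "hand": 36},
    {"x": -1.7, "y": 0, "z": -0.3, "ax": 0, "ay": 0, "az": 0, "hand": 36},
    {"x": -2.6, "y": 0.4, "z": -0.3, "ax": 0, "ay": 0, "az": 0, "hand": 36},
    {"x": -3.4, "y": 0.9, "z": -0.3, "ax": 0, "ay": 0, "az": 0, "hand": 36},
    {"x": -4, "y": 1.6, "z": -0.3, "ax": 0, "ay": 0, "az": 0, "hand": 36},
    {"x": -4, "y": 2.4, "z": -0.3, "ax": 0, "ay": 0, "az": 0, "hand": 36},
    {"x": -4, "y": 3, "z": -0.3, "ax": 0, "ay": 0, "az": 0, "hand": 36},
    {"x": -4, "y": 3, "z": -0.3, "ax": 0, "ay": 0, "az": 0, "hand": 36}
  ]
}}

```text
clock: 24.35
eef_pos: [518.5, -427.0, 311.8]
tcp_rot: [3.138, -0.0, 0.622]
contact_force: [-0.5, 0.6, -0.6]
opening: 0.425
grasp_force: 0.0
```

Run:
```python
from h import *
S=imaging.grab_frame("side"); T=imaging.grab_frame("top")
cv2.imwrite("pics/s6.png",S[:,:,::-1]);cv2.imwrite("pics/t6.png",T[:,:,::-1]); st()
# expected weight (hung), edge/colour check in the top view: dark body, bright bar ends
for n,I in(("top",T),("side",S)):
  for nm,P in dict(barL=(-40,-95,126),barR=(40,-95,126),barM=(0,-95,128),bodyL=(-48,-110,47),bodyR=(46,-108,49),mouldtop=(-15,-35,62),hornL=(-26,-122,150),hornR=(26,-122,150),grip=(80,-22,132)).items():
    u=proj(n,pw(*P))[0]; v=u.round().astype(int); print(n,nm,u.round(0),I[v[1]-1:v[1]+2,v[0]-1:v[0]+2].reshape(-1,3).mean(0).round(0))
```

```text
press xy [np.float64(-200.13), np.float64(-245.68)] z 311.52 yaw [ 3.1407e+00 -2.0000e-04  6.2280e-01] F press [np.float64(-0.5), np.float64(0.4), np.float64(-0.5)] M [ 0.05  0.03 -0.04] t 24.45 op 0.419
top barL [308. 191.] [63. 61. 61.]
top barR [281. 153.] [65. 63. 64.]
top barM [294. 172.] [71. 69. 69.]
top bodyL [317. 193.] [118. 110.  99.]
top bodyR [287. 153.] [58. 60. 60.]
top mouldtop [273. 201.] [167. 134.  97.]
top hornL [316. 174.] [84. 79. 72.]
top hornR [298. 149.] [84. 79. 73.]
top grip [233. 158.] [12. 11. 12.]
side barL [324. 195.] [101.  96.  96.]
side barR [338. 169.] [90. 85. 85.]
side barM [331. 181.] [95. 90. 91.]
side bodyL [329. 217.] [72. 70. 69.]
side bodyR [342. 187.] [76. 76. 76.]
side mouldtop [306. 193.] [236. 189. 128.]
side hornL [338. 188.] [84. 81. 80.]
side hornR [347. 171.] [109. 102.  95.]
side grip [316. 146.] [40. 37. 33.]
```

Call:
{"api": "drive_tool", "payload": {
  "plan": [
    {"x": 0, "y": 0, "z": 0, "ax": 0, "ay": 0, "az": 0, "hand": 36},
    {"x": 0, "y": 0, "z": 0, "ax": 0, "ay": 0, "az": 0, "hand": 36},
    {"x": 0, "y": 0, "z": 0, "ax": 0, "ay": 0, "az": 0, "hand": 36},
    {"x": 0, "y": 0, "z": 0, "ax": 0, "ay": 0, "az": 0, "hand": 36},
    {"x": 0, "y": 0, "z": 0, "ax": 0, "ay": 0, "az": 0, "hand": 36},
    {"x": 0, "y": 0, "z": 0, "ax": 0, "ay": 0, "az": 0, "hand": 36},
    {"x": 0, "y": 0, "z": 0, "ax": 0, "ay": 0, "az": 0, "hand": 36},
    {"x": 0, "y": 0, "z": 0, "ax": 0, "ay": 0, "az": 0, "hand": 36}
  ]
}}

```text
clock: 25.25
eef_pos: [517.4, -424.2, 310.9]
tcp_rot: [3.141, -0.0, 0.623]
contact_force: [0.1, -0.7, -0.0]
opening: 0.423
grasp_force: 0.0
```

Run:
```python
from h import *
S0=cv2.imread("pics/s6.png")[:,:,::-1].astype(int)
S=imaging.grab_frame("side"); a=S[140:235,250:370].astype(int); print("diff prev",np.abs(a-S0[140:235,250:370]).max(2).mean())
for k in range(4): S2=imaging.grab_frame("side")[140:235,250:370].astype(int); print(np.abs(a-S2).max(2).mean(),(np.abs(a-S2).max(2)>25).sum())
print("prev",(np.abs(a-S0[140:235,250:370]).max(2)>25).sum())
# dark body blob in side view vs prediction
b=[proj("side",pw(x,y,z))[0].round(0).tolist() for x in(-50,50) for y,z in((-77,23),(-113,23),(-113,49))]; print(b)
m=(S.max(2)<85)&(S.max(2)-S.min(2)<8).astype(bool); mm=np.zeros_like(m); mm[175:235,305:365]=m[175:235,305:365]; ys,xs=np.where(mm); print(mm.sum(),xs.min(),xs.max(),ys.min(),ys.max(),xs.mean(),ys.mean())
```

```text
diff prev 6.882017543859649
4.265087719298245 1
4.284824561403509 3
4.2791228070175436 3
4.286666666666667 4
prev 471
[[316.0, 218.0], [329.0, 223.0], [329.0, 218.0], [331.0, 187.0], [344.0, 192.0], [344.0, 186.0]]
1156 305 364 175 234 346.55103806228374 207.91003460207614
```

```bash
python3 -c "
from h import *
print(r.sign_off())"
```

```text
the job is handed in; nothing more can be done
None
```

I've handed the job in at about 25.5 s: the mould is closed with the top half home on both pins, the arm is down with its foot on the mould, and the weight hangs still in both hooks. The picture limit was used up before the hanging, so I checked that step with the force readings and image code instead of by eye.

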